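# Find the rocking pot cover and press it home

### The job

One of the four identical rose covers on the white pots is not pressed on properly. Press lightly down near the edge of the covers, one after another, until you find the one that rocks, then press that cover down in its middle until it is fully home and level, and take the hand away. Only press with the fingertips: do not pick up or pull up anything, and leave the pen, tin, rod and carton where they are.

Things in the scene. Friction and masses are not known exactly. Their poses are not given: they have to be found in the camera images.
- cover_1: Rose round press-on cover of a fixed white pot, 68 mm across. Origin on its axis, 7 mm below the flat top; z up, square to the top (x, y directions arbitrary). Tops stand 44 to 53 mm above the table; pots differ in height, so height does not show which cover is loose. Three of the four are rigidly home; one, at any place, is not.
- cover_2: Rose round press-on cover of a fixed white pot, 68 mm across. Origin on its axis, 7 mm below the flat top; z up, square to the top (x, y directions arbitrary). Same as the others. Whichever cover is loose starts level; about 2 N near its edge (20 to 25 mm from the axis, any side) tips it up to 0.1 rad towards the press; it stays leaning when released.
- cover_3: Rose round press-on cover of a fixed white pot, 68 mm across. Origin on its axis, 7 mm below the flat top; z up, square to the top (x, y directions arbitrary). Same as the others. The loose one, pressed near its middle with more than about 10 N, goes straight down 3.5 mm on to the pot's rim, which levels it; it stays and rocks no more.
- cover_4: Rose round press-on cover of a fixed white pot, 68 mm across. Origin on its axis, 7 mm below the flat top; z up, square to the top (x, y directions arbitrary). Same as the others. A cover that is home does not give at all under a press, at its edge or its middle.
- probe_pen: Loose slim turquoise pen, 11x94x11 mm, lying between the pots on the mat along its own y; origin at the centre of its underside. Bystander.
- balm_tin: Loose round tin with ochre lid, 65 mm across, 29 mm high, beside the mat; origin at the centre of its underside. Bystander.
- rod_electrode: Loose light grey rod, 20x117x20 mm, lying along its own y beside the mat; origin at the centre of its underside. Bystander.
- ampoule_box: Loose small white and blue carton, 32x78x20 mm, beside the mat; origin at the centre of its underside. Bystander.
- mat: Flat grey mat, 220x230x2 mm, fixed, under the four pots, which stand in two rows of two, about 110 mm (mat x) by 120 mm (mat y) apart, give or take 25 mm. Origin at the centre of its underside.
Things that resemble listed ones, but are neither listed nor needed, are in the scene too. What is shaped like the part that bears cover_3 but turquoise is not meant.

How it is judged:
By the outcome, as a careful person would: the job done as asked, in the order asked, and still so for the second after the job is handed in, with the robot touching nothing.
It also fails if it takes over 51 s, if anything falls off the work surface, if the arm or the gripper's body presses on something with over 40 N, if the wrist force passes 120 N, or if a joint passes its speed limit or range.

### The arm

A 6-joint arm with a two-finger parallel gripper is mounted at the origin on a cart in front of the work surface, level with it; the furniture and walls round the work are solid. World frame = base frame: x ahead of the robot, y to its left, z up, the work surface at z = 0. Lengths are in m, angles in rad, forces in N, time in s.
With the tool pointing down it reaches from about 0.35 to 0.975 m from the base axis. Payload 4.9 kg.
Tool frame: the origin (TCP) lies at the very end of the fingers, on their centre line; the grasp point (between the pads) lies 19 mm behind it (ctrl.grasp_offset is the distance from the TCP to the grasp point, in m); z points along the fingers, y is the line along which they close (so a half turn about z gives the same grasp; the last joint's range is limited). The gripper opens to 85 mm and grips with 20 to 120 N. Pads are 22 mm wide; open, the fingers measure 114 mm over their backs; the gripper's body (76 mm by 85 mm) begins 54 mm behind the grasp point. The pads swing forward as they close: fully open they stand 13 mm farther back than shut.
Start: joints at [-1.303, 0.053, 1.613, -0, 1.476, -0.119], TCP at [0.236, -0.579, 0.231] pointing down, gripper open.
Joint ranges: [-3.01, 3.01], [-1.01, 2.22], [0.06, 2.58], [-1.02, 4.17], [0.09, 2.62], [-3.14, 3.14]. Speed limits (rad/s): [2.57, 2.57, 3.14, 3.14, 3.14, 3.14].

### API

Orientations are given as a rotation vector (axis times angle).
In Python, from station import ctrl, optics gives the robot as it stands.
- The arm moves only by the shell command python3 -m handwheel 'ROWS' [OPENING] [FORCE]. ROWS is JSON, a list of rows, each an object of numbers: "tx", "ty", "tz": the shift along the tool's x, y, z in mm; "roll": the turn about the tool's z in rad. A call has 1 to 12 rows; each row shifts and turns the commanded pose from where the row before left it, along the tool's axes as they then stand; what a row does not reach is not made up. A row lasts 1/12 s, in which the tool goes at most 41.7 mm and 7.16 degrees, less where a joint would pass 70% of its speed; a pose out of reach is approached as far as the arm can. A call with a gripper value outside its range is refused whole. OPENING is the finger opening in mm, from 0 to 85.4, set as the call begins (- or left out, the last holds). The fingers move at their own pace and stop on an object; FORCE is the grip in N (left out, the last holds). Time passes only in rows, so rows that do not move let the fingers close. It gives the time, the measured TCP pose, the force, the opening and the grip force at its end, in the units of the state.
- ctrl.get_obs(): the state, without advancing time (a new reading comes with each control period).
- optics.get_image(name): name is "scene" or "side" or "wrist"; returns (picture, depth): 384x512x3 uint8, red, green, blue; 384x512 float32, m along the optical axis (not along the pixel's ray), 0 where there is no reading.
- optics.camera_params(name): a dict with "mtx" (3x3 intrinsics, pixels), "k1" (the pictures are not rectified: a ray, as slopes to the right and down, at radius r is drawn at 1 + k1 r^2 times it, then the intrinsics apply), "extrinsics" (4x4, takes a point from camera to world coordinates); the wrist camera has in their place "tool_from_camera" (4x4, takes a point from camera to tool coordinates, whose origin is the TCP and whose axes are the flange's). Camera axes: x right, y down, z forward; pixel columns grow to the right and rows downward; lengths in m; the calibration is good to about 2 mm. A picture is of the moment at which its call begins: read the wrist's pose just before it. camera_params takes no time and is no camera call.
- ctrl.finish_job(): hands the job in; it is judged then, once.
The state is a dict: "t": time; "q": joint angles; "dq": joint speeds; "effort": joint torques, N m; "tool_pos": TCP position; "tool_rot": TCP orientation; "contact_force": force on the tool from outside, world axes, zero at the start; "wrist_torque": the same for the moment, N m; "opening": finger opening in m; "grip_force": force on a finger pad.
Only numpy, scipy, OpenCV 4.12 (cv2) and the standard library are available. Lean on these libraries where they do the work, as an engineer would, in place of code of your own. Each camera call takes 0.05 s, during which the arm holds its last target. There are 200 camera calls.

## Working session

There is one attempt and no reset: what is moved stays moved. The work goes in short steps, Python scripts to look and compute and a shell command to move; the robot and the scene stay as the last step left them, time stands still between calls to the robot, and variables do not carry over. Pictures are saved under pics/ and viewed, at most 10 in all, crops included, and the job is handed in when it is done.

```bash
mkdir -p pics && ls && cat > h.py <<'E'
import numpy as np, cv2
from station import ctrl, optics
from scipy.spatial.transform import Rotation as R
def cam(name):
    o=ctrl.get_obs(); im,d=optics.get_image(name); p=optics.camera_params(name)
    if name=="wrist":
        T=np.eye(4);T[:3,:3]=R.from_rotvec(o["tool_rot"]).as_matrix();T[:3,3]=o["tool_pos"]
        E=T@np.array(p["tool_from_camera"])
    else: E=np.array(p["extrinsics"])
    return im,d,np.array(p["mtx"]),p["k1"],E
def world(c):
    "xyz world image from depth"
    im,d,K,k1,E=c
    v,u=np.mgrid[:d.shape[0],:d.shape[1]]
    pts=np.stack([u,v],-1).reshape(-1,1,2).astype(float)
    n=cv2.undistortPoints(pts,K,np.array([k1,0,0,0.])).reshape(d.shape+(2,))
    P=np.concatenate([n*d[...,None],d[...,None]],-1)
    return P@E[:3,:3].T+E[:3,3]
E
python3 - <<'E'
from h import *
a=cam("scene");b=cam("side")
np.savez("v0.npz",a=a[0],b=b[0])
cv2.imwrite("pics/scene0.png",a[0][...,::-1]);cv2.imwrite("pics/side0.png",b[0][...,::-1])
for c in(a,b):
    W=world(c);hsv=cv2.cvtColor(c[0],cv2.COLOR_RGB2HSV);print(c[4].round(3).tolist())
    m=((hsv[...,0]>150)|(hsv[...,0]<6))&(hsv[...,1]>60)&(W[...,2]>.03)&(W[...,2]<.07)&(c[1]>0)
    n,l,s,ce=cv2.connectedComponentsWithStats(m.astype(np.uint8))
    for i in range(1,n):
        if s[i,4]>60:
            w=W[l==i];t=w[w[:,2]>np.percentile(w[:,2],50)-.004]
            print(ce[i].round(),s[i,4],t.mean(0).round(4),np.percentile(w[:,2],[10,50,90]).round(4),(np.ptp(t,0)).round(3),c[0][l==i].mean(0).round())
print(ctrl.get_obs())
E
```

```text
pics
[[-0.788, -0.328, 0.52, -0.047], [-0.615, 0.394, -0.683, 0.73], [0.019, -0.859, -0.512, 0.632], [0.0, 0.0, 0.0, 1.0]]
[259. 181.] 412 [ 0.5421 -0.0896  0.0455] [0.0354 0.0451 0.0469] [0.061 0.068 0.008] [155. 111. 113.]
[293. 196.] 470 [ 0.4413 -0.0827  0.0455] [0.035  0.0452 0.0469] [0.061 0.063 0.008] [156. 111. 114.]
[222. 204.] 516 [0.5406 0.0479 0.0492] [0.0382 0.0488 0.0506] [0.065 0.065 0.007] [156. 111. 113.]
[269. 220.] 596 [0.4281 0.0275 0.0472] [0.0364 0.0469 0.0487] [0.063 0.065 0.007] [157. 111. 114.]
[473. 321.] 1167 [0.0008 0.0594 0.058 ] [0.0346 0.0504 0.0661] [0.127 0.06  0.024] [50. 27. 26.]
[[-0.963, -0.084, 0.254, 0.29], [-0.267, 0.384, -0.884, 0.871], [-0.024, -0.919, -0.392, 0.48], [0.0, 0.0, 0.0, 1.0]]
[263. 204.] 425 [ 0.5445 -0.0887  0.0453] [0.0342 0.045  0.0464] [0.066 0.069 0.007] [161. 114. 118.]
[307. 209.] 455 [ 0.4427 -0.0825  0.0453] [0.0347 0.045  0.0465] [0.065 0.069 0.006] [163. 115. 120.]
[247. 229.] 561 [0.543  0.0468 0.0492] [0.0395 0.049  0.0502] [0.065 0.071 0.007] [166. 118. 123.]
[304. 232.] 630 [0.4294 0.0279 0.047 ] [0.0354 0.0467 0.0481] [0.065 0.069 0.007] [161. 114. 119.]
[502. 248.] 426 [0.0591 0.0307 0.0565] [0.0336 0.0482 0.065 ] [0.025 0.066 0.026] [44. 26. 24.]
{'t': 0.1, 'q': array([-1.30300215e+00,  5.33228307e-02,  1.61415034e+00,  8.26604372e-06,
        1.47597998e+00, -1.18968527e-01]), 'dq': array([-0.00030877, -0.00186459, -0.00451727, -0.00101663, -0.00101124,
        0.0006117 ]), 'effort': array([-1.52610623e-04, -3.94904995e+01, -3.71363640e+01, -2.21184018e-04,
        3.92855087e-03,  2.20145847e-05]), 'tool_pos': array([ 0.23561796, -0.5782868 ,  0.23016991]), 'tool_rot': array([-3.08121231e+00, -6.03388079e-01,  2.04258643e-04]), 'contact_force': array([-0.12902222,  0.09858931,  0.21204883]), 'wrist_torque': array([ 0.01301476,  0.01272114, -0.01807602]), 'grip_force': 0.0, 'opening': 0.08541818171758}
```

View pics/scene0.png

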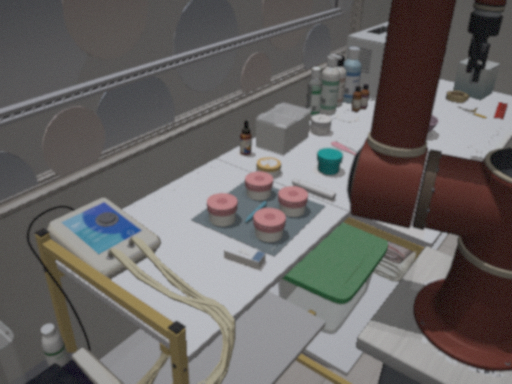

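View pics/side0.png

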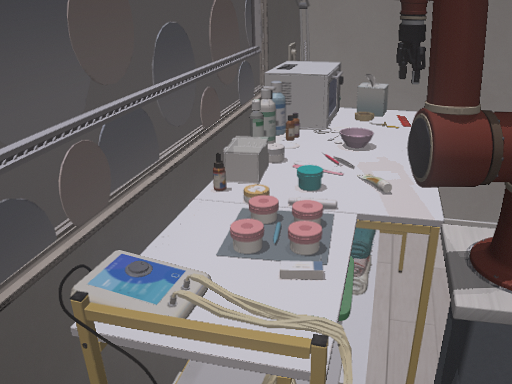

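Scene picture: the four rose covers are at pixels (259,181), (293,196), (222,204) and (269,220), on white pots on the mat. A turquoise pot of the same shape stands at (329,160). In the side picture the covers are at (263,204), (307,209), (247,229) and (304,232), and the turquoise pot is at (310,178). The four on the mat fit the description because they are rose on white and the two views place them alike. The turquoise pot is the look-alike. I'll move to a hover and confirm from there in one crop.

```bash
python3 -m handwheel '[{"roll":0.0967},{"roll":0.0967},{"roll":0.0967},{"roll":0.0967},{"tx":15,"ty":-37},{"tx":15,"ty":-37},{"tx":15,"ty":-37},{"tx":15,"ty":-37},{"tx":15,"ty":-37},{"tx":15,"ty":-37},{"tx":15,"ty":-37},{"tx":15,"ty":-37}]' 0 20
python3 -m handwheel '[{"tx":15,"ty":-37},{"tx":15,"ty":-37},{"tx":15,"ty":-37},{"tx":15,"ty":-37},{"tx":15,"ty":-37},{}]'
python3 - <<'E'
from h import *
np.set_printoptions(suppress=True)
c=cam("wrist");W=world(c);hsv=cv2.cvtColor(c[0],cv2.COLOR_RGB2HSV)
m=((hsv[...,0]>150)|(hsv[...,0]<6))&(hsv[...,1]>40)&(W[...,2]>.03)&(W[...,2]<.07)&(c[1]>0)
n,l,s,ce=cv2.connectedComponentsWithStats(m.astype(np.uint8))
for i in range(1,n):
    if s[i,4]>200:
        w=W[l==i];t=w[w[:,2]>np.percentile(w[:,2],60)-.004]
        print(ce[i].round(),s[i,4],t.mean(0).round(4),((t.max(0)+t.min(0))/2).round(4),np.median(t[:,2]).round(4),np.ptp(t,0).round(3))
cv2.imwrite("pics/wrist1.png",c[0][...,::-1])
a=np.load("v0.npz")["a"][130:270,180:370,::-1]
cv2.imwrite("pics/crop.png",cv2.resize(a,None,fx=4,fy=4,interpolation=cv2.INTER_CUBIC))
E
```

```text
[433.  87.] 2940 [ 0.3955 -0.7248  0.0452] [ 0.385  -0.7104  0.0451] 0.0459 [0.111 0.111 0.01 ]$[0]: bad value
$[0]: bad value
```

View pics/wrist1.png

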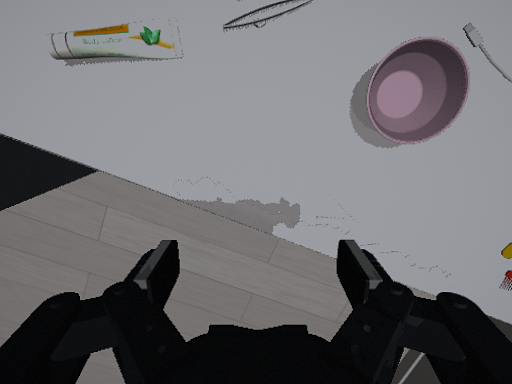

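View pics/crop.png

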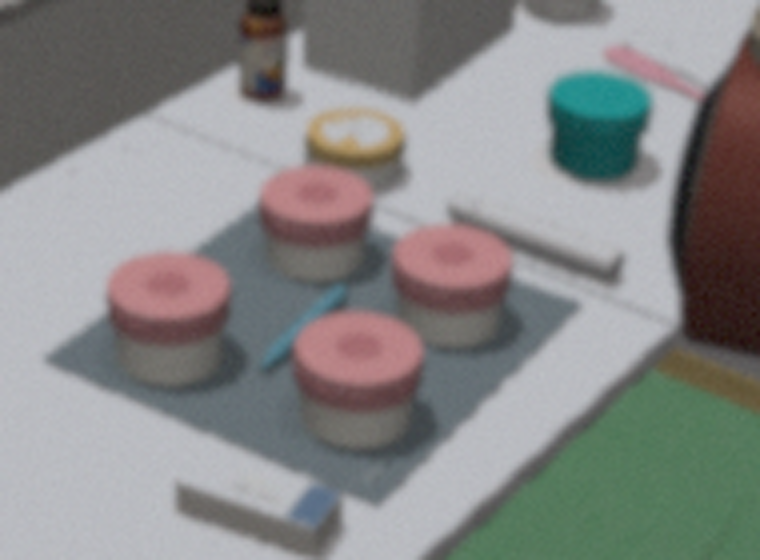

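The crop confirms four rose covers on white pots (crop pixels (317,195), (452,262), (170,290) and (359,350)), with the turquoise pot at (597,125) off the mat. The wrist picture shows only a bowl at (415,90), because the move was refused and the arm has not moved. I'll send the rows again with all keys filled in.

```bash
python3 -m handwheel '[{"tx":0,"ty":0,"tz":0,"roll":0.0967},{"tx":0,"ty":0,"tz":0,"roll":0.0967},{"tx":0,"ty":0,"tz":0,"roll":0.0967},{"tx":0,"ty":0,"tz":0,"roll":0.0967},{"tx":15,"ty":-37,"tz":0,"roll":0},{"tx":15,"ty":-37,"tz":0,"roll":0},{"tx":15,"ty":-37,"tz":0,"roll":0},{"tx":15,"ty":-37,"tz":0,"roll":0},{"tx":15,"ty":-37,"tz":0,"roll":0},{"tx":15,"ty":-37,"tz":0,"roll":0},{"tx":15,"ty":-37,"tz":0,"roll":0},{"tx":15,"ty":-37,"tz":0,"roll":0}]' 0 20
```

```text
t: 1.15
tool_pos: [0.3559, -0.2809, 0.231]
tool_rot: [-3.141, 0.001, -0.0]
contact_force: [0.4, -1.2, -0.1]
opening: 0.0002
grip_force: 0.0
```

```bash
python3 -m handwheel '[{"tx":10,"ty":-37,"tz":0,"roll":0},{"tx":10,"ty":-37,"tz":0,"roll":0},{"tx":10,"ty":-37,"tz":0,"roll":0},{"tx":10,"ty":-37,"tz":0,"roll":0},{"tx":10,"ty":-37,"tz":0,"roll":0},{"tx":0,"ty":0,"tz":0,"roll":0},{"tx":0,"ty":0,"tz":0,"roll":0}]'
cat > look.py <<'E'
from h import *
import sys
np.set_printoptions(suppress=True)
def covers(c):
    W=world(c);hsv=cv2.cvtColor(c[0],cv2.COLOR_RGB2HSV)
    m=((hsv[...,0]>150)|(hsv[...,0]<6))&(hsv[...,1]>40)&(W[...,2]>.03)&(W[...,2]<.07)&(c[1]>0)&(W[...,0]>.3)
    n,l,s,ce=cv2.connectedComponentsWithStats(m.astype(np.uint8))
    for i in range(1,n):
        if s[i,4]>200:
            w=W[l==i];t=w[w[:,2]>np.percentile(w[:,2],60)-.005]
            (x,y),r=cv2.minEnclosingCircle((t[:,:2]*1000).astype(np.float32))
            q=t[np.hypot(*(t[:,:2]-[x/1000,y/1000]).T)<.029]
            A=np.c_[q[:,:2]-[x/1000,y/1000],np.ones(len(q))]
            for _ in range(3):
                f=np.linalg.lstsq(A,q[:,2],rcond=None)[0];k=abs(A@f-q[:,2])<.002;A,q=A[k],q[k]
            print(ce[i].round(),s[i,4],"c",round(x,1),round(y,1),"r",round(r,1),"z",f[2].round(4),"slope",f[:2].round(3))
for nme in sys.argv[1:]:
    c=cam(nme);print(nme);covers(c);cv2.imwrite("pics/last_%s.png"%nme,c[0][...,::-1])
E
python3 look.py wrist scene side; python3 -c "
from station import ctrl;o=ctrl.get_obs();print(o['t'],o['contact_force'],o['tool_pos'])"
```

```text
t: 1.73
tool_pos: [0.4059, -0.096, 0.2311]
tool_rot: [3.141, 0.008, -0.0]
contact_force: [-0.1, -0.5, -0.4]
opening: 0.0002
grip_force: 0.0
wrist
[123.  45.] 2049 c 545.1 41.6 r 33.7 z 0.0493 slope [-0.    -0.011]
[252. 144.] 1490 c 444.9 -88.9 r 33.7 z 0.046 slope [0.011 0.003]
[160. 148.] 2491 c 431.2 21.8 r 34.0 z 0.0475 slope [-0.001 -0.001]
scene
[259. 180.] 447 c 544.2 -94.2 r 36.1 z 0.0458 slope [0.006 0.004]
[293. 196.] 503 c 441.2 -87.6 r 35.5 z 0.0458 slope [ 0.006 -0.002]
[222. 204.] 579 c 543.7 44.9 r 35.0 z 0.0496 slope [ 0.017 -0.004]
[269. 220.] 643 c 428.3 23.9 r 35.3 z 0.0475 slope [ 0.005 -0.002]
side
[263. 204.] 448 c 543.5 -90.9 r 36.5 z 0.0457 slope [0.002 0.002]
[307. 209.] 491 c 441.4 -86.4 r 36.0 z 0.0457 slope [-0.002 -0.003]
[247. 230.] 653 c 543.4 44.4 r 36.1 z 0.0495 slope [-0.002  0.   ]
[305. 232.] 659 c 429.6 23.9 r 35.0 z 0.0474 slope [ 0.004 -0.004]
1.8833 [ 0.59236277 -0.08704541 -0.41023358] [ 0.4055232  -0.09863393  0.2311318 ]
```

View pics/last_wrist.png

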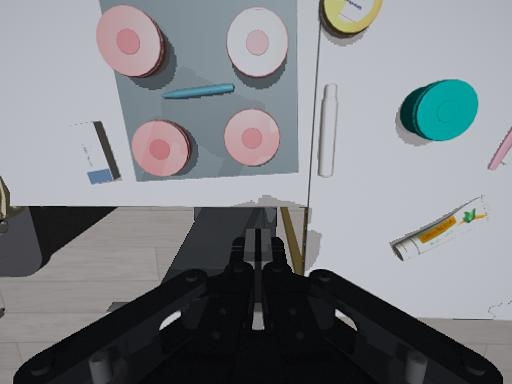

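The wrist picture, with +x up, shows the covers at (123,45), (257,42), (160,148) and (252,138), the pen at (200,91) between them, and the turquoise pot at (440,110) off the mat. All four covers are level. The averaged centres in mm are A(442,-88,46), B(544,-92,46), C(544,43,49.5) and D(430,23,47.5). I'll start with A, on its -x side.

```bash
python3 -m handwheel '[{"tx":14,"ty":-10,"tz":20,"roll":0},{"tx":0,"ty":0,"tz":35,"roll":0},{"tx":0,"ty":0,"tz":35,"roll":0},{"tx":0,"ty":0,"tz":35,"roll":0},{"tx":0,"ty":0,"tz":30,"roll":0},{"tx":0,"ty":0,"tz":18,"roll":0},{"tx":0,"ty":0,"tz":5,"roll":0},{"tx":0,"ty":0,"tz":0,"roll":0},{"tx":0,"ty":0,"tz":0,"roll":0}]'
python3 -m handwheel '[{"tx":0,"ty":0,"tz":1,"roll":0},{"tx":0,"ty":0,"tz":1,"roll":0},{"tx":0,"ty":0,"tz":1,"roll":0},{"tx":0,"ty":0,"tz":0,"roll":0}]'
```

```text
t: 2.63
tool_pos: [0.4204, -0.089, 0.0543]
tool_rot: [3.141, -0.003, 0.002]
contact_force: [1.0, 0.8, 0.1]
opening: 0.0002
grip_force: 0.0
t: 2.97
tool_pos: [0.4203, -0.088, 0.0511]
tool_rot: [3.141, 0.0, 0.002]
contact_force: [1.0, -0.4, 0.3]
opening: -0.0003
grip_force: 0.0
```

```bash
R1='' ; python3 -m handwheel '[{"tx":0,"ty":0,"tz":1,"roll":0},{"tx":0,"ty":0,"tz":1,"roll":0},{"tx":0,"ty":0,"tz":1,"roll":0},{"tx":0,"ty":0,"tz":0,"roll":0}]' | grep -E "pos|contact"
python3 -m handwheel '[{"tx":0,"ty":0,"tz":0.5,"roll":0},{"tx":0,"ty":0,"tz":0.5,"roll":0},{"tx":0,"ty":0,"tz":0,"roll":0}]'| grep -E "pos|contact"
python3 -m handwheel '[{"tx":0,"ty":0,"tz":0.5,"roll":0},{"tx":0,"ty":0,"tz":0,"roll":0}]'| grep -E "pos|contact"
```

```text
tool_pos: [0.4195, -0.0877, 0.047]
contact_force: [0.2, 0.5, -0.4]
tool_pos: [0.4197, -0.0878, 0.0462]
contact_force: [0.6, -0.8, -0.5]
tool_pos: [0.4197, -0.0878, 0.0457]
contact_force: [-0.7, -0.3, 0.4]
```

```bash
python3 -m handwheel '[{"tx":0,"ty":0,"tz":0.5,"roll":0},{"tx":0,"ty":0,"tz":0,"roll":0}]' | grep -E "pos|contact"
python3 -m handwheel '[{"tx":0,"ty":0,"tz":0.5,"roll":0},{"tx":0,"ty":0,"tz":0,"roll":0}]'| grep -E "pos|contact"
```

```text
tool_pos: [0.4198, -0.0878, 0.0456]
contact_force: [-2.7, 0.9, 2.9]
tool_pos: [0.4198, -0.0878, 0.0456]
contact_force: [-3.4, 0.5, 6.5]
```

A is rigid: 6.5 N and no travel. B is next.

```bash
python3 -m handwheel '[{"tx":0,"ty":0,"tz":-15,"roll":0},{"tx":30,"ty":4,"tz":0,"roll":0},{"tx":36,"ty":0,"tz":0,"roll":0},{"tx":36,"ty":0,"tz":0,"roll":0},{"tx":0,"ty":0,"tz":0,"roll":0},{"tx":0,"ty":0,"tz":8,"roll":0},{"tx":0,"ty":0,"tz":4,"roll":0},{"tx":0,"ty":0,"tz":0,"roll":0},{"tx":0,"ty":0,"tz":0,"roll":0}]' | grep -E "pos|contact"
python3 -m handwheel '[{"tx":0,"ty":0,"tz":0.5,"roll":0},{"tx":0,"ty":0,"tz":0.5,"roll":0},{"tx":0,"ty":0,"tz":0,"roll":0}]'| grep -E "pos|contact"
python3 -m handwheel '[{"tx":0,"ty":0,"tz":0.5,"roll":0},{"tx":0,"ty":0,"tz":0,"roll":0}]'| grep -E "pos|contact"
python3 -m handwheel '[{"tx":0,"ty":0,"tz":0.5,"roll":0},{"tx":0,"ty":0,"tz":0,"roll":0}]'| grep -E "pos|contact"
python3 -m handwheel '[{"tx":0,"ty":0,"tz":0.5,"roll":0},{"tx":0,"ty":0,"tz":0,"roll":0}]'| grep -E "pos|contact"
```

```text
tool_pos: [0.5203, -0.0916, 0.0471]
contact_force: [0.3, -0.6, 0.1]
tool_pos: [0.5214, -0.0918, 0.047]
contact_force: [0.9, -0.4, 0.7]
tool_pos: [0.5217, -0.0918, 0.0464]
contact_force: [-0.1, 0.8, -0.4]
tool_pos: [0.5217, -0.0918, 0.0458]
contact_force: [0.1, -0.2, -0.0]
tool_pos: [0.5218, -0.0918, 0.0456]
contact_force: [0.1, 0.2, 2.3]
```

```bash
python3 -m handwheel '[{"tx":0,"ty":0,"tz":0.5,"roll":0},{"tx":0,"ty":0,"tz":0,"roll":0}]'| grep -E "pos|contact"
python3 -m handwheel '[{"tx":0,"ty":0,"tz":0.2,"roll":0},{"tx":0,"ty":0,"tz":0,"roll":0},{"tx":0,"ty":0,"tz":0,"roll":0}]'| grep -E "pos|contact"
```

```text
tool_pos: [0.5219, -0.0919, 0.0456]
contact_force: [-3.9, 1.2, 5.6]
tool_pos: [0.5219, -0.0918, 0.0455]
contact_force: [-2.5, -0.1, 7.2]
```

B is rigid as well. C is next.

```bash
python3 -m handwheel '[{"tx":0,"ty":0,"tz":-18,"roll":0},{"tx":0,"ty":-30,"tz":0,"roll":0},{"tx":0,"ty":-35,"tz":0,"roll":0},{"tx":0,"ty":-35,"tz":0,"roll":0},{"tx":0,"ty":-35,"tz":0,"roll":0},{"tx":0,"ty":0,"tz":0,"roll":0},{"tx":0,"ty":0,"tz":7,"roll":0},{"tx":0,"ty":0,"tz":4,"roll":0},{"tx":0,"ty":0,"tz":0,"roll":0},{"tx":0,"ty":0,"tz":0,"roll":0}]' | grep -E "pos|contact"
python3 -m handwheel '[{"tx":0,"ty":0,"tz":0.5,"roll":0},{"tx":0,"ty":0,"tz":0.5,"roll":0},{"tx":0,"ty":0,"tz":0,"roll":0}]'| grep -E "pos|contact"
python3 -m handwheel '[{"tx":0,"ty":0,"tz":0.5,"roll":0},{"tx":0,"ty":0,"tz":0,"roll":0}]'| grep -E "pos|contact"
python3 -m handwheel '[{"tx":0,"ty":0,"tz":0.5,"roll":0},{"tx":0,"ty":0,"tz":0,"roll":0}]'| grep -E "pos|contact"
```

```text
tool_pos: [0.5213, 0.0421, 0.0507]
contact_force: [-0.0, -0.2, -0.3]
tool_pos: [0.5219, 0.0426, 0.0506]
contact_force: [-0.3, 0.1, -0.2]
tool_pos: [0.5219, 0.043, 0.0502]
contact_force: [-0.4, -0.6, 0.1]
tool_pos: [0.5218, 0.0432, 0.0496]
contact_force: [-0.2, 0.1, -0.4]
```

```bash
python3 -m handwheel '[{"tx":0,"ty":0,"tz":0.5,"roll":0},{"tx":0,"ty":0,"tz":0,"roll":0}]'| grep -E "pos|contact"
python3 -m handwheel '[{"tx":0,"ty":0,"tz":0.4,"roll":0},{"tx":0,"ty":0,"tz":0,"roll":0},{"tx":0,"ty":0,"tz":0,"roll":0}]'| grep -E "pos|contact"
python3 -m handwheel '[{"tx":0,"ty":0,"tz":0.4,"roll":0},{"tx":0,"ty":0,"tz":0,"roll":0},{"tx":0,"ty":0,"tz":0,"roll":0}]'| grep -E "pos|contact"
```

```text
tool_pos: [0.5218, 0.0432, 0.0492]
contact_force: [0.5, -0.1, -0.6]
tool_pos: [0.5218, 0.0432, 0.0489]
contact_force: [-1.5, -0.7, 3.0]
tool_pos: [0.5216, 0.0432, 0.0483]
contact_force: [-2.5, 0.3, 3.1]
```

C gives at a constant 3 N, so it looks like the loose one. I'll continue a little to confirm.

```bash
python3 -m handwheel '[{"tx":0,"ty":0,"tz":0.4,"roll":0},{"tx":0,"ty":0,"tz":0,"roll":0},{"tx":0,"ty":0,"tz":0,"roll":0}]'| grep -E "pos|contact"
python3 -m handwheel '[{"tx":0,"ty":0,"tz":0.4,"roll":0},{"tx":0,"ty":0,"tz":0,"roll":0},{"tx":0,"ty":0,"tz":0,"roll":0}]'| grep -E "pos|contact"
python3 -m handwheel '[{"tx":0,"ty":0,"tz":-10,"roll":0},{"tx":0,"ty":0,"tz":-30,"roll":0},{"tx":-35,"ty":15,"tz":-40,"roll":0},{"tx":-35,"ty":15,"tz":-35,"roll":0},{"tx":-35,"ty":15,"tz":-30,"roll":0},{"tx":0,"ty":0,"tz":0,"roll":0},{"tx":0,"ty":0,"tz":0,"roll":0},{"tx":0,"ty":0,"tz":0,"roll":0}]'| grep -E "t:|pos|contact"
python3 look.py wrist side
```

```text
tool_pos: [0.5215, 0.0432, 0.0477]
contact_force: [-1.9, -0.5, 2.1]
tool_pos: [0.5216, 0.0432, 0.0475]
contact_force: [-2.7, -0.3, 3.2]
t: 9.22
tool_pos: [0.4374, 0.0069, 0.1718]
tool_rot: [-3.141, 0.0, -0.003]
contact_force: [-0.0, -0.1, 0.3]
wrist
[375.  68.] 3430 c 546.2 -94.4 r 34.0 z 0.0457 slope [0.002 0.007]
[220.  92.] 770 c 544.3 41.4 r 34.0 z 0.0487 slope [0.076 0.011]
[218.  69.] 644 c 544.6 42.1 r 12.4 z 0.0494 slope [0.102 0.014]
[349. 174.] 3447 c 445.2 -88.3 r 33.9 z 0.0459 slope [-0.  0.]
[243. 187.] 3246 c 431.4 21.9 r 33.7 z 0.0475 slope [-0.001 -0.001]
side
[263. 204.] 447 c 544.9 -90.8 r 35.7 z 0.0457 slope [0.007 0.003]
[307. 209.] 492 c 441.7 -86.4 r 35.7 z 0.0458 slope [0.004 0.001]
[246. 230.] 649 c 543.4 44.8 r 35.0 z 0.0494 slope [0.1   0.019]
[305. 232.] 656 c 429.9 24.0 r 35.0 z 0.0474 slope [ 0.003 -0.   ]
```

C, centred near (544,43), now leans 0.10 rad towards the press in both views and is confirmed as the loose one. The others are still level. I'll press it in the middle.

```bash
python3 -m handwheel '[{"tx":20,"ty":-7,"tz":0,"roll":0},{"tx":20,"ty":-7,"tz":5,"roll":0},{"tx":20,"ty":-7,"tz":15,"roll":0},{"tx":20,"ty":-7,"tz":20,"roll":0},{"tx":22,"ty":-8,"tz":20,"roll":0},{"tx":0,"ty":0,"tz":20,"roll":0},{"tx":0,"ty":0,"tz":20,"roll":0},{"tx":0,"ty":0,"tz":5,"roll":0},{"tx":0,"ty":0,"tz":0,"roll":0},{"tx":0,"ty":0,"tz":0,"roll":0},{"tx":0,"ty":0,"tz":0,"roll":0}]'| grep -E "t:|pos|contact"
```

```text
t: 10.23
tool_pos: [0.5399, 0.0429, 0.0676]
tool_rot: [3.142, 0.0, 0.002]
contact_force: [-0.4, 0.1, 0.8]
```

```bash
python3 -m handwheel '[{"tx":1,"ty":0,"tz":10,"roll":0},{"tx":0,"ty":0,"tz":5,"roll":0},{"tx":0,"ty":0,"tz":1,"roll":0},{"tx":0,"ty":0,"tz":0,"roll":0},{"tx":0,"ty":0,"tz":0,"roll":0}]'| grep -E "t:|pos|contact"
python3 -m handwheel '[{"tx":0,"ty":0,"tz":0.5,"roll":0},{"tx":0,"ty":0,"tz":0.5,"roll":0},{"tx":0,"ty":0,"tz":0.5,"roll":0},{"tx":0,"ty":0,"tz":0,"roll":0}]'| grep -E "pos|contact"
python3 -m handwheel '[{"tx":0,"ty":0,"tz":0.5,"roll":0},{"tx":0,"ty":0,"tz":0.5,"roll":0},{"tx":0,"ty":0,"tz":0,"roll":0}]'| grep -E "pos|contact"
python3 -m handwheel '[{"tx":0,"ty":0,"tz":0.5,"roll":0},{"tx":0,"ty":0,"tz":0.5,"roll":0},{"tx":0,"ty":0,"tz":0,"roll":0}]'| grep -E "pos|contact"
```

```text
t: 10.65
tool_pos: [0.54, 0.0429, 0.0507]
tool_rot: [-3.142, 0.0, -0.0]
contact_force: [0.6, -0.3, 0.4]
tool_pos: [0.5404, 0.0429, 0.0496]
contact_force: [-0.7, 0.4, 1.7]
tool_pos: [0.5406, 0.0429, 0.0492]
contact_force: [-2.7, -0.1, 5.6]
tool_pos: [0.541, 0.043, 0.0489]
contact_force: [-3.0, 0.7, 8.0]
```

```bash
python3 -m handwheel '[{"tx":0,"ty":0,"tz":0.5,"roll":0},{"tx":0,"ty":0,"tz":0.5,"roll":0},{"tx":0,"ty":0,"tz":0,"roll":0}]'| grep -E "pos|contact"
python3 -m handwheel '[{"tx":0,"ty":0,"tz":0.5,"roll":0},{"tx":0,"ty":0,"tz":0.5,"roll":0},{"tx":0,"ty":0,"tz":0,"roll":0}]'| grep -E "pos|contact"
python3 -m handwheel '[{"tx":0,"ty":0,"tz":0.5,"roll":0},{"tx":0,"ty":0,"tz":0.5,"roll":0},{"tx":0,"ty":0,"tz":0,"roll":0}]'| grep -E "pos|contact"
```

```text
tool_pos: [0.541, 0.043, 0.0479]
contact_force: [-3.3, 1.0, 8.8]
tool_pos: [0.541, 0.043, 0.047]
contact_force: [-2.8, -0.5, 8.9]
tool_pos: [0.541, 0.043, 0.046]
contact_force: [-3.5, -0.0, 9.2]
```

```bash
python3 -m handwheel '[{"tx":0,"ty":0,"tz":0.5,"roll":0},{"tx":0,"ty":0,"tz":0.5,"roll":0},{"tx":0,"ty":0,"tz":0,"roll":0}]'| grep -E "pos|contact"
python3 -m handwheel '[{"tx":0,"ty":0,"tz":0.5,"roll":0},{"tx":0,"ty":0,"tz":0.5,"roll":0},{"tx":0,"ty":0,"tz":0,"roll":0}]'| grep -E "pos|contact"
```

```text
tool_pos: [0.5411, 0.043, 0.0456]
contact_force: [-4.2, 0.1, 12.5]
tool_pos: [0.5412, 0.043, 0.0455]
contact_force: [-7.7, 0.1, 17.5]
```

It has bottomed out. I'll firm it slightly, lift off and look.

```bash
python3 -m handwheel '[{"tx":0,"ty":0,"tz":0.5,"roll":0},{"tx":0,"ty":0,"tz":0.3,"roll":0},{"tx":0,"ty":0,"tz":0,"roll":0},{"tx":0,"ty":0,"tz":0,"roll":0}]'| grep -E "pos|contact"
python3 -m handwheel '[{"tx":0,"ty":0,"tz":-5,"roll":0},{"tx":0,"ty":0,"tz":-25,"roll":0},{"tx":0,"ty":0,"tz":-25,"roll":0},{"tx":-25,"ty":5,"tz":-25,"roll":0},{"tx":-25,"ty":5,"tz":-25,"roll":0},{"tx":-25,"ty":5,"tz":-20,"roll":0},{"tx":-25,"ty":0,"tz":0,"roll":0},{"tx":0,"ty":0,"tz":0,"roll":0},{"tx":0,"ty":0,"tz":0,"roll":0},{"tx":0,"ty":0,"tz":0,"roll":0}]'| grep -E "t:|pos|contact"
python3 look.py wrist side scene
```

```text
tool_pos: [0.5412, 0.043, 0.0454]
contact_force: [-10.2, -0.1, 22.6]
t: 13.9
tool_pos: [0.4403, 0.0279, 0.166]
tool_rot: [-3.142, 0.0, -0.0]
contact_force: [0.3, -1.0, 0.1]
wrist
[396.  69.] 4676 c 546.8 -95.2 r 34.2 z 0.0456 slope [-0.002  0.   ]
[371. 178.] 3665 c 445.4 -88.5 r 34.2 z 0.0459 slope [-0.002 -0.   ]
[263. 191.] 3339 c 431.3 22.1 r 33.9 z 0.0475 slope [0.    0.001]
side
[263. 204.] 451 c 544.3 -92.5 r 35.2 z 0.0457 slope [ 0.005 -0.001]
[307. 209.] 496 c 441.9 -86.8 r 35.3 z 0.0458 slope [ 0.002 -0.005]
[247. 231.] 619 c 541.8 44.7 r 36.0 z 0.0459 slope [ 0.005 -0.001]
[305. 232.] 656 c 430.2 23.7 r 35.6 z 0.0474 slope [0.002 0.002]
scene
[259. 181.] 449 c 545.9 -91.2 r 35.2 z 0.0458 slope [ 0.006 -0.003]
[293. 196.] 513 c 444.5 -88.0 r 36.0 z 0.0458 slope [ 0.    -0.003]
[222. 205.] 542 c 544.4 43.2 r 34.9 z 0.046 slope [0.012 0.011]
[269. 220.] 639 c 429.5 23.8 r 34.5 z 0.0475 slope [ 0.005 -0.003]
```

View pics/last_wrist.png

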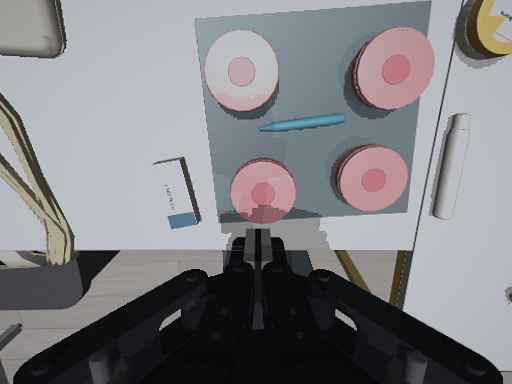

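The wrist picture shows C at (241,70), level and pale from glare. Pen, carton and rod are where they were, and the hand is clear. C's height went from 49.4 to 45.9 mm, so it is fully home.

```bash
python3 -c "
from station import ctrl;print(ctrl.finish_job())"
```

```text
the job is handed in; nothing more can be done
None
```

The loose cover was the one near x = 0.544, y = 0.043 m (third one pressed; the first two were rigid); I pressed it 3.5 mm down until home and level, moved the hand clear, and handed the job in at about 14 s.

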